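Put the inspection torch on charge

TASK

The inspection torch is snapped into two spring clips on the sloping stand. Pull it straight out of the clips and put it on charge in the dock, either way round: slide it along the two rails, lifting the hinged catch with the torch itself, until it is fully home and the catch has dropped down in front of it. Let go of it there, and do not push the other things on the bench about.

Things in the scene. Friction and masses are not known exactly. Their poses are not given: they have to be found in the camera images.
- torch_center (a point): Centre of the inspection torch: a straight aluminium cylinder 24 mm in diameter and 150 mm long, 75 to 155 g, black rubber sleeve on its middle 72 mm. The y axis of this frame is the torch's own axis. At the start it is horizontal, parallel to the stand's y, in the clips, up to 8 mm to either side of their middle.
- clip_seat (a point): Half-way between the stand's two C-shaped spring-steel clips, on a seated torch's axis, 100 mm above the table. Frame: z up, x level towards the stand's back (roughly towards the robot), y along the torch. Clips 16 mm wide at y = -50 and +50 mm (84 mm free between), opening along the plate's normal (-0.643, 0, 0.766), reaching 19 mm past the axis. A pull meets up to 17 N and snaps free after about 13 mm.
- plate_mid (a point): On the surface of the fixed stand's grey plate, straight behind clip_seat: 28 mm from the torch's axis along the plate's normal. The plate is 180 mm wide in y, slopes at 40 degrees and faces up and towards its -x; it runs 46 mm down and 66 mm up the slope from here. Frame as clip_seat.
- head_edge (a point): Middle of the front upper edge of the white raised head across the top of the stand's plate, 180 mm wide: it stands 64 mm out of the plate (36 mm prouder than the torch's axis), 66 mm up the slope from the torch, in the way of an upright gripper. Frame as clip_seat.
- dock_seat (a point): Where a torch's centre lies when fully home in the fixed charging dock, 60 mm above the table. Frame: z up, y along the torch, x the way it is slid in. Side walls at |y| = 85.5 to 91.5 mm, tops 8 mm above this point. Backstops at |y| = 40 to 56 mm stop the torch at x = +0.7 mm. The catch's pivot bar lies along y at x = 66 mm, 8 mm below this point.
- rail_mouth (a point): Open front end of the dock's two level rails, at the height of their tops, mid-way between them: 75 mm in front (-x) of and 12 mm below dock_seat. The rails lie at |y| = 40 to 85 mm and run 105 mm in +x; between them there is only the base plate, 40 mm below their tops. Frame as dock_seat.
- catch (a joint): Angle (rad) of the dock's steel catch, an 80 g yoke of two 10 mm wide arms at y = -66 and +66 mm, pivoted at the dock's back and passing 20 mm over the torch's axis: 0 = down at rest, grows to 0.8 as its front lifts; falls back by its weight. A torch slid in on the rails pushes up the ramps of its front hooks: first touch near x = -40 mm of dock_seat, lift 0.17 rad, under 2 N.
- catch_tip (a point): Mid-way between the tips of the catch's two hooks, at their lower edge; at rest 18 mm in front (-x) of dock_seat and 2 mm below it. The hooks then hang 4 mm in front of a torch that is home.
- screwdriver: loose screwdriver about 160 mm long lying between stand and dock; origin at its underside; to be left alone
- spool: loose metal solder spool, 52 mm across, 38 mm tall; origin at its underside; to be left alone
- jar: loose small amber jar, 48 mm across, 50 mm tall; origin at its underside; to be left alone
- parts_tray: loose blue parts tray 140 x 90 x 30 mm, off to the right; origin at its underside; to be left alone
- meter: loose multimeter 150 x 75 x 42 mm, off to the left; origin at its underside; to be left alone
Things that resemble listed ones, but are neither listed nor needed, are in the scene too. Of the things that look like the part that bears torch_center, the largest one is meant.

How it is judged (in metres and radians):
On the way, in this order (a step that is already met when the one before it is completed fails the run):
1. the torch is pulled out of the clips (its centre over 40 mm from the clips' seat) (distance between torch_center and clip_seat above 0.04 m), for 0.1 s.
2. the torch, on its way in along the dock, has lifted the catch (value of joint catch above 0.07 rad and x of torch_center in the frame of dock_seat between -0.05 and 0.004 m and z of torch_center in the frame of dock_seat between -0.006 and 0.012 m and contact force between torch and catch above 0.02 N), for 0.02 s.
At the end, for the whole second after the job is handed in: The torch lies released and at rest on the dock's rails, fully home: its centre from 8 mm short of to 4 mm past the seat in x, within 13 mm in y and 4 mm in height, its axis within 0.1 rad of the dock's y, and the catch is down (below 0.06 rad) in front of it (x of torch_center in the frame of dock_seat between -0.008 and 0.004 m and y of torch_center in the frame of dock_seat between -0.013 and 0.013 m and z of torch_center in the frame of dock_seat between -0.004 and 0.004 m and angle between the y axis of torch_center and the y axis of dock_seat, either way round below 0.1 rad and value of joint catch below 0.06 rad and linear speed of torch below 0.03 m/s); the robot touches nothing.
It fails at once if one of the loose things standing about (screwdriver, spool, jar, parts tray, meter) is pushed more than 40 mm from its place (distance of any of screwdriver, spool, jar, parts_tray, meter from where it was at the start of the episode above 0.04 m).
It also fails if it takes over 45 s, if anything falls off the work surface, if the arm or the gripper's body presses on something with over 40 N, if the wrist force passes 120 N, or if a joint passes its speed limit or range.

ROBOT

A 6-joint arm with a two-finger parallel gripper is mounted at the origin on the work surface. World frame = base frame: x ahead of the robot, y to its left, z up, the work surface at z = 0. Lengths are in m, angles in degrees, forces in N, time in s.
With the tool pointing down it reaches from about 0.25 to 0.725 m from the base axis. Payload 9.7 kg.
Tool frame: the origin (TCP) lies at the very end of the fingers, on their centre line; the grasp point (between the pads) lies 19 mm behind it; z points along the fingers, y is the line along which they close (so a half turn about z gives the same grasp; the last joint's range is limited). The gripper opens to 85 mm and grips with 20 to 120 N. Pads are 22 mm wide; open, the fingers measure 114 mm over their backs; the gripper's body (76 mm by 85 mm) begins 54 mm behind the grasp point. The pads swing forward as they close: fully open they stand 13 mm farther back than shut.
Start: joints at [74.026, 4.979, 10.078, 95.1, 0, 90], TCP at [0.151, 0.529, 0.231] pointing down, gripper open.
Joint ranges: [-179.16, 179.16], [-48.56, 103.87], [-65.8, 70.77], [-126.05, 130.52], [-82.76, 87.17], [-180, 180]. Speed limits (degrees/s): [127.2, 127.2, 147.25, 180, 180, 180].

INTERFACE

Orientations are given as [roll, pitch, yaw] about the fixed x, y, z axes, in that order (R = Rz(yaw) Ry(pitch) Rx(roll)).
In Python, from workcell import bot, viewer, finder gives the robot as it stands. The module is installed in compiled form; this text tells all that it offers.
- The arm moves only by the shell command python3 -m inch 'ROWS' [FORCE]. ROWS is JSON, a list that holds one entry, the list of rows, each a list of 7 numbers: the opening in per cent of the stroke, from 0 (shut) to 100 (fully open), then the shift along the tool's x, y, z in mm, then the turn, a rotation vector about the tool's x, y, z in degrees. In form: [[[grip, tx, ty, tz, ax, ay, az], ...]]. A call has 1 to 8 rows; each row shifts and turns the commanded pose from where the row before left it, along the tool's axes as they then stand; what a row does not reach is not made up. A row lasts 1/8 s, in which the tool goes at most 62.5 mm and 10.7 degrees, less where a joint would pass 70% of its speed; a pose out of reach is approached as far as the arm can. A call with a gripper value outside its range is refused whole. The fingers move at their own pace and stop on an object; FORCE is the grip in N (left out, the last holds). Time passes only in rows, so rows that do not move let the fingers close. It gives the time, the measured TCP pose, the force, the opening and the grip force at its end, in the units of the state.
- bot.get_obs(): the state, without advancing time (a new reading comes with each control period).
- viewer.camera(name): name is "scene" or "top" or "wrist"; returns a dict with "pixels" (400x640x3 uint8, red, green, blue), "vfov" (degrees; the focal length in pixels is half the picture's height over the tangent of half this angle, whatever the lens; pixels are square), "cx", "cy" (the principal point, pixels), "R" (3x3) and "t" (3): a world point X has camera coordinates R X + t. Camera axes: x right, y down, z forward; pixel columns grow to the right and rows downward; lengths in m; the calibration is good to about 2 mm. A picture is of the moment at which its call begins. There is no depth.
- bot.job_done(): hands the job in; it is judged then, once.
Trained networks look in the newest picture that a camera, given by its name, has taken for a name from the list of things; names that differ only in an ending like _2 or _b are one class to them, and where a whole thing is asked for, a point or a joint stands for the part that bears it (a point fixed in the world has none). Each returns a list of dicts, best first, with "conf" (0 to 1); they miss things now and then, are a little off and sometimes report something else, mostly with a low value. They report only what shows in the picture. A call takes as long as a camera call. They do not tell look-alikes from the thing itself.
- finder.outline_of(camera, thing): "pixels" (400x640 bool, what is visible of it) and "extent" ([centre column, centre row, width, height] in pixels, round what is visible of it).
- finder.mark_of(camera, thing): "position" ([column, row] in pixels: a listed point, or the origin of a listed thing).
The state is a dict: "time": time; "q": joint angles; "qd": joint speeds; "joint_efforts": joint torques, N m; "ee_pos": TCP position; "tcp_rot": TCP orientation; "wrist_force": force on the tool from outside, world axes, zero at the start; "torque": the same for the moment, N m; "opening": finger opening in m; "grasp_force": force on a finger pad.
Only numpy, scipy, OpenCV 4.12 (cv2) and the standard library are available. Lean on these libraries where they do the work, as an engineer would, in place of code of your own. Each camera call takes 0.05 s, during which the arm holds its last target. There are 200 camera calls.

## Working session

There is one attempt and no reset: what is moved stays moved. The work goes in short steps, Python scripts to look and compute and a shell command to move; the robot and the scene stay as the last step left them, time stands still between calls to the robot, and variables do not carry over. Pictures are saved under pics/ and viewed, at most 13 in all, crops included, and the job is handed in when it is done.

```bash
mkdir -p pics
cat > h.py <<'E'
import numpy as np, cv2
from workcell import bot, viewer, finder
from scipy.spatial.transform import Rotation as Ro
def cam(n,save=None):
    c=viewer.camera(n); c['f']=200/np.tan(np.radians(c['vfov'])/2)
    c['R']=np.array(c['R']);c['t']=np.array(c['t'])
    if save: cv2.imwrite(f'pics/{save}.png',np.array(c['pixels'])[:,:,::-1])
    return c
def ray(c,p):
    d=np.array([(p[0]-c['cx'])/c['f'],(p[1]-c['cy'])/c['f'],1.])
    o=-c['R'].T@c['t']; d=c['R'].T@d; return o,d/np.linalg.norm(d)
def proj(c,X):
    v=c['R']@np.array(X)+c['t']; return np.array([c['cx']+c['f']*v[0]/v[2],c['cy']+c['f']*v[1]/v[2]])
def atz(c,p,z):
    o,d=ray(c,p); return o+d*(z-o[2])/d[2]
def tri(rs):
    A=0;b=0
    for o,d in rs:
        P=np.eye(3)-np.outer(d,d);A=A+P;b=b+P@o
    X=np.linalg.solve(A,b); return X,[np.linalg.norm((np.eye(3)-np.outer(d,d))@(X-o)) for o,d in rs]
E
python3 - <<'E'
from h import *
np.set_printoptions(precision=4,suppress=True)
o=bot.get_obs();print(o)
C={n:cam(n,n+'0') for n in('scene','top','wrist')}
cv2.imwrite('pics/a.png',np.vstack([cv2.resize(cv2.imread('pics/%s0.png'%n),(480,300)) for n in('scene','top')]))
for n,c in C.items(): print(n,c['f'],c['cx'],c['cy'],-c['R'].T@c['t'],c['R'][2])
for th,z in dict(torch_center=.1,clip_seat=.1,plate_mid=None,head_edge=None,dock_seat=.06,rail_mouth=.048,catch_tip=.058,screwdriver=0,spool=0,jar=0,parts_tray=0,meter=0).items():
    rs=[]
    for n in C:
        m=finder.mark_of(n,th)
        for k in m[:3]:
            print(th,n,np.round(k['position'],1),round(k['conf'],2), atz(C[n],k['position'],z) if z is not None else '')
        if m: rs.append(ray(C[n],m[0]['position']))
    if len(rs)>1: print('  tri',tri(rs))
E
```

```text
{'time': 0.0, 'q': array([74.0247,  5.0106, 10.0339, 95.1013,  0.0001, 90.    ]), 'qd': array([ 0.1254,  0.0371,  0.0544, -0.079 ,  0.1159,  0.0943]), 'joint_efforts': array([ -0.0032, -52.0397,  46.4799,   0.0164,  -0.0002,   0.    ]), 'ee_pos': array([0.1513, 0.5285, 0.2306]), 'tcp_rot': array([-179.922 ,   -0.0001,  164.0247]), 'wrist_force': array([-0.8458,  0.0478, -0.6893]), 'torque': array([-0.0511,  0.0172,  0.0119]), 'grasp_force': 0.0, 'opening': 0.08509462042422948}
scene 421.3008505711846 318.1398862888064 196.98878225006766 [ 0.858  -0.4972  1.1175] [-0.2946  0.432  -0.8524]
top 459.98623859905695 315.24937665251616 205.16976372660767 [ 0.2769 -0.0158  1.7667] [ 0.1508  0.0115 -0.9885]
wrist 341.27934154476645 320.34298725620073 202.76879691693856 [0.0759 0.5516 0.3734] [ 0.2944 -0.0849 -0.9519]
torch_center scene [286.  268.4] 0.86 [ 0.5575 -0.206   0.1   ]
torch_center scene [233.9 225.1] 0.75 [ 0.3654 -0.1835  0.1   ]
torch_center scene [329.8 327.3] 0.66 [ 0.7323 -0.2685  0.1   ]
torch_center top [380.2 161.8] 0.67 [ 0.6883 -0.2408  0.1   ]
torch_center top [373. 196
[... 1977 characters left out ...]
261 -0.015   0.    ]
  tri (array([ 0.7215, -0.0134,  0.0257]), [np.float64(0.0024570441521639505), np.float64(0.0024570441521639444)])
parts_tray scene [211.8 369.5] 0.9 [ 0.5322 -0.4962 -0.    ]
parts_tray top [444.7 203.4] 0.56 [ 0.5417 -0.4965  0.    ]
parts_tray top [272.  193.7] 0.16 [0.5955 0.1727 0.    ]
  tri (array([ 0.5382, -0.4943,  0.0159]), [np.float64(0.002352378521243235), np.float64(0.002352378521243169)])
meter scene [408.7 128.8] 0.71 [0.578  0.4716 0.    ]
meter scene [291.5 201.3] 0.5 [0.412  0.0104 0.    ]
meter top [193.6 200.2] 0.61 [0.5769 0.4796 0.    ]
  tri (array([ 0.577 ,  0.481 , -0.0092]), [np.float64(0.0017727722924988486), np.float64(0.0017727722924985678)])
```

View pics/a.png

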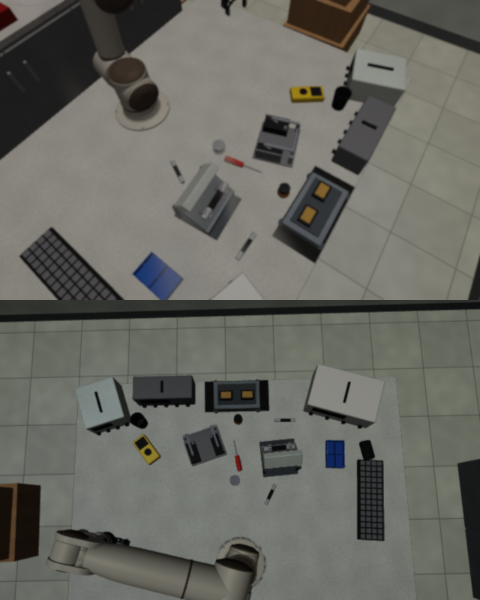

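Run:
```python
import cv2
a=cv2.imread('pics/scene0.png')[130:370,190:430]; b=cv2.imread('pics/top0.png')[130:290,240:440]
cv2.imwrite('pics/b.png',cv2.hconcat([cv2.resize(a,(480,480),interpolation=2),cv2.copyMakeBorder(cv2.resize(b,(320,256),interpolation=2),0,224,0,0,0)]))
```

```text
(no output)
```

View pics/b.png

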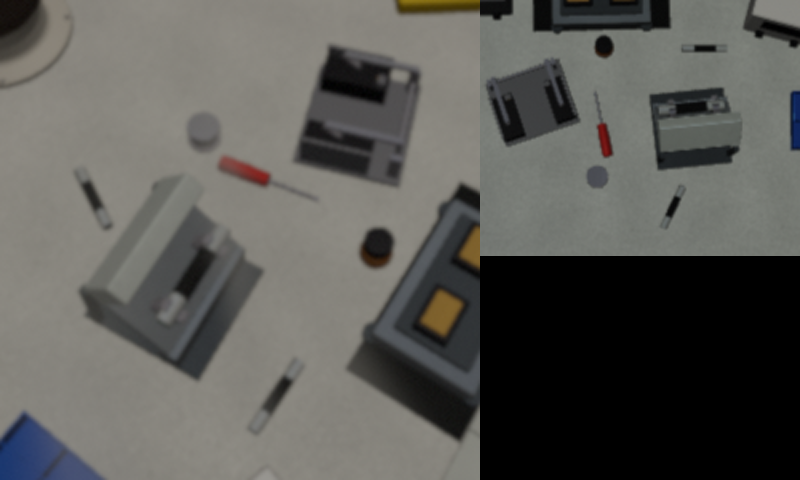

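The scene view shows the torch in the stand at about (286,268) px. Two smaller look-alikes lie loose on the bench, and the dock is near (371,181). The stand faces away from the robot.

```bash
cat >> h.py <<'E'
def axis_px(m):
    ys,xs=np.nonzero(m); P=np.c_[xs,ys].astype(float); c=P.mean(0); u=np.linalg.svd(P-c,full_matrices=False)[2][0]
    s=(P-c)@u; return c+u*s.min(),c+u*s.max(),len(P)
def line3(items):  # items: (cam,p1,p2) -> axis direction from planes
    N=[np.cross(ray(c,a)[1],ray(c,b)[1]) for c,a,b in items]; return N
def rows_to(Tpos,TR,o=None):
    o=o or bot.get_obs(); R0=Ro.from_euler('xyz',o['tcp_rot'],degrees=True)
    return R0.inv().apply(np.array(Tpos)-o['ee_pos'])*1e3,(R0.inv()*TR).as_rotvec(degrees=True)
def tiltpose(axis,approach):
    z=approach/np.linalg.norm(approach); x=axis-z*(axis@z); x/=np.linalg.norm(x)
    return Ro.from_matrix(np.c_[x,np.cross(z,x),z])
E
python3 - <<'E'
from h import *
np.set_printoptions(precision=4,suppress=True)
C={n:cam(n) for n in('scene','top')}
for n in C:
  for th in('torch_center','catch','clip_seat','rail_mouth'):
    try: L=finder.outline_of(n,th)
    except Exception as e: print(th,e); continue
    for k in L[:4]:
        a,b,N=axis_px(k['pixels']); z=.1 if th=='torch_center' else .06
        A,B=atz(C[n],a,z),atz(C[n],b,z)
        print(n,th,round(k['conf'],2),np.round(k['extent']),A,B,np.linalg.norm(B-A),'yaw',np.degrees(np.arctan2(*(B-A)[1::-1])))
E
```

```text
scene torch_center 0.98 [287. 269.  38.  54.] [ 0.5491 -0.1211  0.1   ] [ 0.5635 -0.2764  0.1   ] 0.15595615166301 yaw -84.71625486768748
scene torch_center 0.75 [237. 229.  20.  34.] [ 0.3281 -0.1621  0.1   ] [ 0.4236 -0.2105  0.1   ] 0.10711578161708443 yaw -26.871298396094744
scene torch_center 0.59 [330. 324.  28.  40.] [ 0.7292 -0.213   0.1   ] [ 0.7276 -0.3211  0.1   ] 0.1081207817813818 yaw -90.8642714014327
scene catch 0.65 [377. 184.  43.  49.] [0.5858 0.2764 0.06  ] [0.6197 0.1042 0.06  ] 0.17543354851167967 yaw -78.8591529670563
scene catch 0.37 [369. 187.  65.  68.] [0.5626 0.2672 0.06  ] [0.6364 0.0518 0.06  ] 0.22770087808454195 yaw -71.09079352360834
scene clip_seat 0.83 [276. 268.  88. 106.] [ 0.4257 -0.0826  0.06  ] [ 0.6019 -0.3187  0.06  ] 0.29454155496999573 yaw -53.27154911147735
scene rail_mouth 0.95 [369. 185.  60.  71.] [0.5655 0.2673 0.06  ] [0.6334 0.0532 0.06  ] 0.2246469631459906 yaw -72.40085798885076
top torch_center 0.71 [360. 261.  14.  25.] [ 0.3752 -0.1778  0.1   ] [ 0.2853 -0.1312  0.1   ] 0.10127436259917073 yaw 152.59478335913533
top torch_center 0.64 [382. 160.  25.   6.] [ 0.6959 -0.2033  0.1   ] [ 0.6942 -0.2885  0.1   ] 0.08525766354270103 yaw -91.17704480766432
top torch_center 0.52 [373. 200.  40.   6.] [ 0.5623 -0.2755  0.1   ] [ 0.5502 -0.1314  0.1   ] 0.14462358736823222 yaw 94.82160473416751
top catch 0.81 [268. 185.  44.  35.] [0.6396 0.1096 0.06  ] [0.5975 0.2484 0.06  ] 0.1450620342103804 yaw 106.87420288309409
top catch 0.52 [275. 195.  59.  54.] [0.6162 0.0762 0.06  ] [0.5513 0.2575 0.06  ] 0.1925780543158583 yaw 109.67502054638217
top clip_seat 0.77 [374. 211.  58.  52.] [ 0.5213 -0.1038  0.06  ] [ 0.4928 -0.3218  0.06  ] 0.21982382808038875 yaw -97.45480199471325
top rail_mouth 0.92 [272. 196.  56.  53.] [0.6095 0.0739 0.06  ] [0.5584 0.2553 0.06  ] 0.18850624358204326 yaw 105.73370267076433
```

Run:
```python
from h import *
np.set_printoptions(precision=2,suppress=True)
y=np.radians(95);a=np.array([np.cos(y),np.sin(y),0]);n=np.array([.643*np.sin(y),-.643*np.cos(y),.766])
R=tiltpose(a,-n); c=np.array([.556,-.203,.1])
# intermediate: tool-down turn, lifted
Rd=tiltpose(a,np.array([0,0,-1.]))
p=c+n*.13-n*.019; print(p)
t,r=rows_to(p,Rd);print('down pose',t,r)
print('then',(Rd.inv()*R).as_rotvec(degrees=True))
```

```text
[ 0.63 -0.2   0.19]
down pose [-657.04 -566.6    46.26] [ 0.   -0.   69.03]
then [40.01 -0.   -0.  ]
```

```bash
python3 -m inch '[[[100,0,0,-50,0,0,0],[100,0,0,-50,0,0,0],[100,-40,-35,-10,0,0,4],[100,-41,-35,0,0,0,0],[100,-41,-35,0,0,0,0],[100,-41,-35,0,0,0,0],[100,-41,-35,0,0,0,0],[100,-41,-35,0,0,0,0]]]' && python3 -m inch '[[[100,-41,-35,0,0,0,0],[100,-41,-35,0,0,0,0],[100,-41,-35,0,0,0,0],[100,-41,-35,0,0,0,0],[100,-41,-35,0,0,0,0],[100,-41,-35,0,0,0,0],[100,-41,-35,0,0,0,0],[100,0,0,0,0,0,10]]]' && python3 -m inch '[[[100,0,0,0,0,0,10],[100,0,0,0,0,0,10],[100,0,0,0,0,0,10],[100,0,0,0,0,0,10],[100,0,0,0,0,0,10],[100,0,0,0,0,0,5],[100,0,0,0,0,0,0]]]'
```

```text
time: 3.45
ee_pos: [0.3135, 0.248, 0.3415]
tcp_rot: [180.0, 0.0, 160.1]
wrist_force: [1.4, 0.4, -1.3]
opening: 0.0857
grasp_force: 0.0
time: 4.45
ee_pos: [0.5003, -0.0816, 0.3398]
tcp_rot: [-179.9, -0.1, 149.7]
wrist_force: [-0.2, -0.1, -0.2]
opening: 0.0851
grasp_force: 0.0
time: 5.32
ee_pos: [0.4991, -0.0787, 0.3413]
tcp_rot: [180.0, 0.0, 95.1]
wrist_force: [0.9, -0.0, 0.7]
opening: 0.0855
grasp_force: 0.0
```

```bash
python3 -m inch '[[[100,-44,40,0,0,0,0],[100,-44,40,0,0,0,0],[100,-44,40,0,0,0,0],[100,0,0,0,10,0,0],[100,0,0,0,10,0,0],[100,0,0,0,10,0,0],[100,0,0,0,10,0,0],[100,0,0,0,0,0,0]]]'
python3 - <<'E'
from h import *
np.set_printoptions(precision=2,suppress=True)
o=bot.get_obs();print(o['q'],o['ee_pos'],o['tcp_rot'])
c=cam('wrist','w1')
for th in('torch_center','clip_seat','plate_mid','head_edge'): print(th,[(np.round(k['position'],1),round(k['conf'],2)) for k in finder.mark_of('wrist',th)[:2]])
for k in finder.outline_of('wrist','torch_center')[:3]: print(k['conf'],k['extent'],axis_px(k['pixels']))
E
```

```text
time: 6.32
ee_pos: [0.6215, -0.2137, 0.2119]
tcp_rot: [-154.6, 3.3, 96.6]
wrist_force: [0.3, 0.2, -0.7]
opening: 0.0854
grasp_force: 0.0
[-14.02  53.09  70.49 130.39 -11.49  72.45] [ 0.62 -0.21  0.21] [-154.63    3.27   96.61]
torch_center [(array([308.9, 162.8]), 0.93), (array([508.3, 227.3]), 0.56)]
clip_seat []
plate_mid [(array([304.7, 161.6]), 0.81)]
head_edge [(array([224.5, 192. ]), 0.6)]
0.89 [308.5, 153.3, 35.3, 191.2] (array([309.16,  57.98]), array([309.98, 250.03]), 5387)
0.62 [510.8, 223.1, 60.1, 113.8] (array([530.34, 166.9 ]), array([488.92, 278.6 ]), 2544)
```

View pics/w1.png

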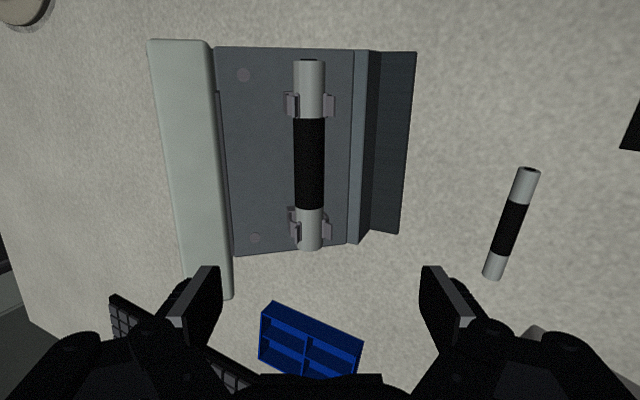

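Run:
```python
from h import *
np.set_printoptions(precision=4,suppress=True)
o=bot.get_obs(); c=cam('wrist')
print(-c['R'].T@c['t'])
for p in([309.2,58],[310,250],[308.9,162.8],[309,118],[309,209]): print(p,atz(c,p,.1))
A,B=atz(c,[309,118],.1),atz(c,[309,209],.1);print('sleeve mid',(A+B)/2,np.linalg.norm(A-B),np.degrees(np.arctan2(*(A-B)[1::-1])))
```

```text
[ 0.6698 -0.1204  0.3466]
[309.2, 58] [ 0.5486 -0.1248  0.1   ]
[310, 250] [ 0.561  -0.2869  0.1   ]
[308.9, 162.8] [ 0.554  -0.2047  0.1   ]
[309, 118] [ 0.5516 -0.1684  0.1   ]
[309, 209] [ 0.5571 -0.2463  0.1   ]
sleeve mid [ 0.5543 -0.2073  0.1   ] 0.0781103978023445 94.05507576831043
```

```bash
cat > go.py <<'E'
from h import *
import sys
np.set_printoptions(precision=1,suppress=True)
# args: cx cy cz yaw tilt  dist(grasp pt out along plate normal) extra
cx,cy,cz,yaw,tilt,dist=map(float,sys.argv[1:7])
y=np.radians(yaw);a=np.array([np.cos(y),np.sin(y),0]);h=np.array([np.sin(y),-np.cos(y),0]);up=np.array([0,0,1.])
n=.643*h+.766*up; b=np.sin(np.radians(tilt))*h+np.cos(np.radians(tilt))*up
R=tiltpose(a,-b); p=np.array([cx,cy,cz])+n*dist/1e3-b*.019
o=bot.get_obs();t,r=rows_to(p,R,o);print('q',o['q'],'ee',o['ee_pos']*1e3,'rot',o['tcp_rot']);print('target',p*1e3,'trans',t,'rot',r)
if len(sys.argv)>7: # translation in target tool frame
    print('in target frame',R.inv().apply(p-o['ee_pos'])*1e3)
E
python3 go.py .5545 -.206 .1 94.8 32 70
```

```text
q [-14.1  52.4  70.8 130.5 -11.5  72.5] ee [ 620.9 -214.1  221.6] rot [-155.5    3.6   96.4]
target [ 589.3 -203.1  137.5] trans [19.8  7.  88. ] rot [ 7.5  4.  -0.3]
```

```bash
python3 -m inch '[[[60,7,2,29,0,0,0],[60,7,2,29,0,0,0],[60,6,2,30,0,0,0],[60,0,0,0,7,4,0],[60,0,0,0,0,0,0]]]'
python3 - <<'E'
from h import *
np.set_printoptions(precision=4,suppress=True)
c=cam('wrist','w2')
print(-c['R'].T@c['t'])
for th in('torch_center','clip_seat','plate_mid','head_edge'): print(th,[(np.round(k['position'],1),round(k['conf'],2)) for k in finder.mark_of('wrist',th)[:2]])
for k in finder.outline_of('wrist','torch_center')[:2]:
    A,B,_=axis_px(k['pixels']);print(k['conf'],A,B,atz(c,A,.1),atz(c,B,.1))
E
python3 go.py .5545 -.206 .1 94.8 32 70
```

```text
time: 7.3
ee_pos: [0.5907, -0.204, 0.1342]
tcp_rot: [-148.7, 0.3, 94.8]
wrist_force: [0.6, -0.4, 0.4]
opening: 0.0512
grasp_force: 0.0
[ 0.6579 -0.118   0.2559]
torch_center [(array([587.8, 313.8]), 0.89), (array([302.3, 221.2]), 0.72)]
clip_seat []
plate_mid []
head_edge [(array([172.2, 272.8]), 0.79)]
0.97 [300.4818  86.0735] [304.5838 338.0719] [ 0.5512 -0.1241  0.1   ] [ 0.564  -0.2831  0.1   ]
0.56 [623.0489 234.9038] [562.2803 371.3344] [ 0.6968 -0.165   0.1   ] [ 0.6957 -0.2312  0.1   ]
q [-14.4  48.6  53.  123.4 -10.1  73.5] ee [ 591.5 -203.7  142.6] rot [-149.5    0.6   94.8]
target [ 589.3 -203.1  137.5] trans [0.8 0.7 5.4] rot [ 1.5  0.5 -0.3]
```

View pics/w2.png

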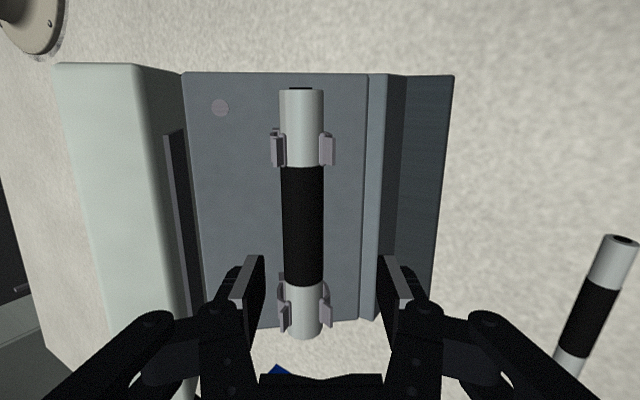

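```bash
python3 go.py .556 -.200 .1 94.7 37 40;python3 go.py .556 -.200 .1 94.7 37 2 1
```

```text
q [-14.4  48.6  53.  123.4 -10.1  73.5] ee [ 591.5 -203.7  142.6] rot [-149.5    0.6   94.8]
target [ 570.2 -198.8  115.5] trans [ 6.9 -4.2 33.8] rot [ 6.5  0.5 -0.2]
q [-14.4  48.6  53.  123.4 -10.1  73.5] ee [ 591.5 -203.7  142.6] rot [-149.5    0.6   94.8]
target [ 545.9 -200.8   86.4] trans [  7.2 -10.4  71.3] rot [ 6.5  0.5 -0.2]
in target frame [ 6.6 -2.3 72.1]
```

```bash
python3 -m inch '[[[60,0,0,0,6.5,0,0],[60,7,-2,15,0,0,0],[60,0,0,15,0,0,0],[60,0,0,0,0,0,0],[60,0,0,0,0,0,0]]]'; python3 go.py .556 -.200 .1 94.7 37 2
```

```text
time: 8.22
ee_pos: [0.5639, -0.1974, 0.113]
tcp_rot: [-143.2, 0.6, 94.9]
wrist_force: [-0.3, 0.3, 0.3]
opening: 0.0515
grasp_force: 0.0
q [-13.8  49.5  48.4 124.1 -11.6  75.2] ee [ 563.9 -197.4  113. ] rot [-143.2    0.6   94.9]
target [ 545.9 -200.8   86.4] trans [-1.6  1.3 32.3] rot [ 0.2  0.6 -0.2]
```

Run:
```python
from h import *
np.set_printoptions(precision=4,suppress=True)
c=cam('wrist','w3'); o=bot.get_obs(); R=Ro.from_euler('xyz',o['tcp_rot'],degrees=True)
k=finder.outline_of('wrist','torch_center')[0]
A,B,_=axis_px(k['pixels']);print(k['conf'],A,B)
for p in(A,B):
    X=atz(c,p,.1);print(X,'tool',R.inv().apply(X-o['ee_pos'])*1e3)
```

```text
0.9 [325.4952 105.9413] [324.2185 378.0433]
[ 0.5512 -0.1242  0.1   ] tool [74.1957  1.9784 13.4307]
[ 0.5633 -0.2767  0.1   ] tool [-78.7857   2.0835  15.3849]
```

View pics/w3.png

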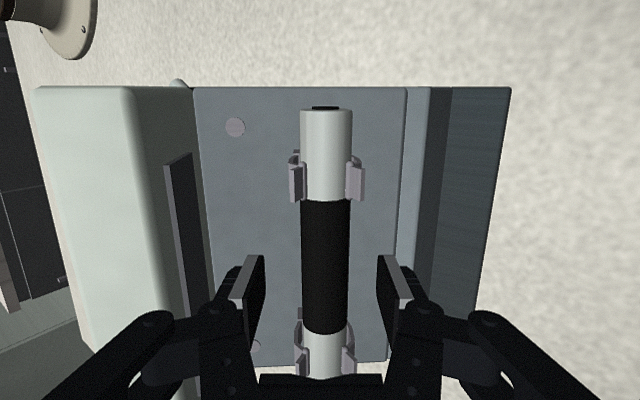

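```bash
python3 -m inch '[[[60,0,2,11,0,0,0],[60,0,0,11,0,0,0],[60,0,0,9,0,0,0],[60,0,0,0,0,0,0]]]' 80; python3 go.py .556 -.200 .1 94.7 37 2; python3 -m inch '[[[0,0,0,0,0,0,0],[0,0,0,0,0,0,0],[0,0,0,0,0,0,0],[0,0,0,0,0,0,0],[0,0,0,0,0,0,0]]]' 80
```

```text
time: 8.82
ee_pos: [0.5465, -0.1991, 0.0852]
tcp_rot: [-143.0, 0.6, 94.9]
wrist_force: [-0.7, 0.9, 0.4]
opening: 0.0514
grasp_force: 0.0
q [-14.3  46.3  40.1 119.1 -11.8  74.8] ee [ 546.5 -199.1   85.2] rot [-143.     0.6   94.9]
target [ 545.9 -200.8   86.4] trans [-1.7 -1.3 -0.4] rot [ 0.   0.6 -0.2]
time: 9.45
ee_pos: [0.5471, -0.199, 0.0856]
tcp_rot: [-143.1, 0.6, 94.9]
wrist_force: [4.8, 0.5, 5.6]
opening: 0.0218
grasp_force: 78.4
```

```bash
python3 -m inch '[[[0,0,0.3,-5,0,0,0],[0,0,0.3,-5,0,0,0],[0,0,0.3,-5,0,0,0],[0,0,0.5,-10,0,0,0],[0,0,0.5,-10,0,0,0],[0,0,0.5,-10,0,0,0],[0,0,0.5,-10,0,0,0],[0,0,0,0,0,0,0]]]'
python3 - <<'E'
from h import *
np.set_printoptions(precision=4,suppress=True)
c=cam('wrist','w4'); o=bot.get_obs(); R=Ro.from_euler('xyz',o['tcp_rot'],degrees=True);print(o['q'],o['ee_pos'])
for k in finder.outline_of('wrist','torch_center')[:2]:print(k['conf'],axis_px(k['pixels']))
E
```

```text
time: 10.45
ee_pos: [0.5822, -0.1956, 0.1268]
tcp_rot: [-143.0, 0.5, 94.9]
wrist_force: [-0.1, -0.3, -2.3]
opening: 0.0215
grasp_force: 80.0
[-13.3643  54.4033  57.8437 128.9058 -11.2974  75.5259] [ 0.582  -0.1956  0.1265]
0.85 (array([642.6046, 293.1951]), array([605.2947, 405.7286]), 3117)
0.64 (array([321.609 , 107.9702]), array([320.1168, 378.0393]), 15925)
```

View pics/w4.png

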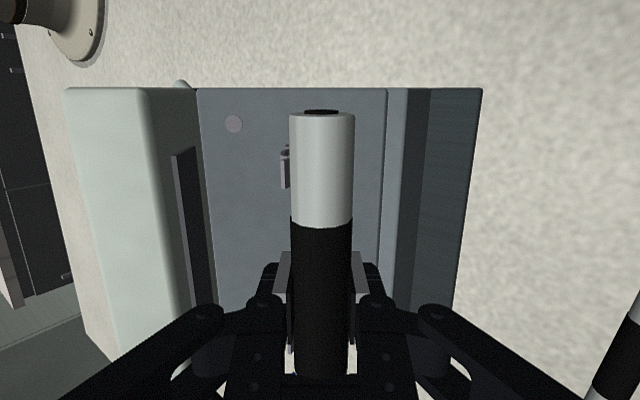

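```bash
python3 -m inch '[[[0,0,-18,-24,-7.4,0,0],[0,0,-15,-26,-7.4,0,0],[0,0,-11,-28,-7.4,0,0],[0,0,-8,-29,-7.4,0,0],[0,0,-4,-30,-7.4,0,0],[0,0,0,0,0,0,0]]]'
python3 - <<'E'
from h import *
np.set_printoptions(precision=1,suppress=True)
y=np.radians(102);o=bot.get_obs();a=np.array([np.cos(y),np.sin(y),0]);R=tiltpose(a,np.array([0,0,-1.]))
print(o['q'],o['ee_pos'],rows_to([.445,.139,.24],R,o))
E
```

```text
time: 11.3
ee_pos: [0.58, -0.1945, 0.2824]
tcp_rot: [179.5, 0.7, 94.8]
wrist_force: [0.5, 0.3, -1.5]
opening: 0.0215
grasp_force: 80.1
[-18.3  14.8  27.  101.6  -0.5  66.8] [ 0.6 -0.2  0.3] (array([ 344.3, -106.7,   37.2]), array([ 0.4,  0.8, -7.2]))
```

```bash
python3 -m inch '[[[0,30,-10,0,0,0,0],[0,53,-16,0,0,0,0],[0,53,-16,5,0,0,0],[0,53,-16,5,0,0,0],[0,53,-16,5,0,0,0],[0,53,-16,10,0,0,0],[0,50,-16,12,0.4,0.8,-7.2],[0,0,0,0,0,0,0]]]'
python3 - <<'E'
from h import *
np.set_printoptions(precision=4,suppress=True)
o=bot.get_obs();c=cam('wrist','w5');print(o['ee_pos'],o['tcp_rot'])
for th,z in dict(dock_seat=.06,rail_mouth=.048,catch_tip=.058,spool=0,screwdriver=0).items():
    for k in finder.mark_of('wrist',th)[:2]: print(th,np.round(k['position'],1),round(k['conf'],2),atz(c,k['position'],z))
E
```

```text
time: 12.3
ee_pos: [0.4444, 0.1423, 0.2347]
tcp_rot: [-179.3, -0.2, 102.4]
wrist_force: [0.0, -0.1, -0.4]
opening: 0.0221
grasp_force: 80.0
[0.4444 0.1423 0.2347] [-179.2808   -0.2485  102.4387]
dock_seat [485.3 184.2] 0.81 [0.5969 0.1736 0.06  ]
rail_mouth [401.5 190.1] 0.74 [0.5242 0.1479 0.048 ]
spool [271.9 259.7] 0.85 [0.4086 0.0174 0.    ]
```

View pics/w5.png

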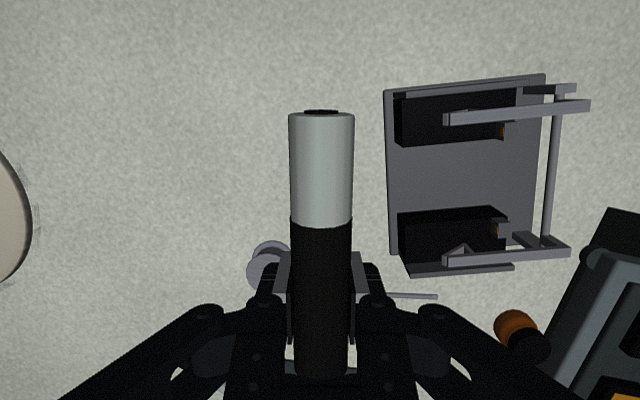

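Run:
```python
from h import *
np.set_printoptions(precision=4,suppress=True)
c=cam('wrist')
def L(n,p,q,z,off=0):
    A,B=atz(c,p,z),atz(c,q,z);print(n,A,B,'len',np.linalg.norm(A-B),'yaw',np.degrees(np.arctan2(*(B-A)[1::-1]))+off)
L('bar',[546,245],[559,88],.052,-90)
L('hooks',[444,260],[446,119],.084,-90)
L('armU',[446,119],[588,104],.084);L('armL',[444,260],[570,250],.084)
L('base',[391,252],[385,90],.008,-90)
# torch end in tool
o=bot.get_obs();R=Ro.from_euler('xyz',o['tcp_rot'],degrees=True)
for p in([322,112],[322,222]):
    for d in(.019,.031):print('tool x',R.inv().apply(atz(c,p,o['ee_pos'][2]+d)-o['ee_pos'])*1e3)
a=cv2.imread('pics/w5.png')[60:290,370:610];cv2.imwrite('pics/w5c.png',cv2.resize(a,None,fx=3.2,fy=2.6,interpolation=2)*2)
```

```text
bar [0.691  0.1192 0.052 ] [0.6399 0.2672 0.052 ] len 0.15663127570770624 yaw 19.067527162516853
hooks [0.577  0.0934 0.084 ] [0.5371 0.2194 0.084 ] len 0.13215038933129702 yaw 17.552170696270608
armU [0.5371 0.2194 0.084 ] [0.6482 0.2555 0.084 ] len 0.11680878688275667 yaw 18.031763945477156
armL [0.577  0.0934 0.084 ] [0.6899 0.1287 0.084 ] len 0.1183178955336902 yaw 17.340184776196704
base [0.5491 0.0584 0.008 ] [0.4934 0.2348 0.008 ] len 0.18492998777780742 yaw 17.5396756824898
tool x [ 73.2604   0.7643 -18.6736]
tool x [ 73.8726   0.7018 -30.6708]
tool x [ 31.9656   0.8627 -18.8619]
tool x [ 36.5736   0.7906 -30.8409]
```

```bash
python3 -c "
import cv2,numpy as np
a=cv2.imread('pics/w5.png')[60:290,370:610];a=np.clip(a.astype(float)*1.0,0,255);a=255*(a/255)**.5
cv2.imwrite('pics/w5c.png',cv2.resize(a.astype('uint8'),(720,600*115//120),interpolation=2))"
```

```text
(no output)
```

View pics/w5c.png

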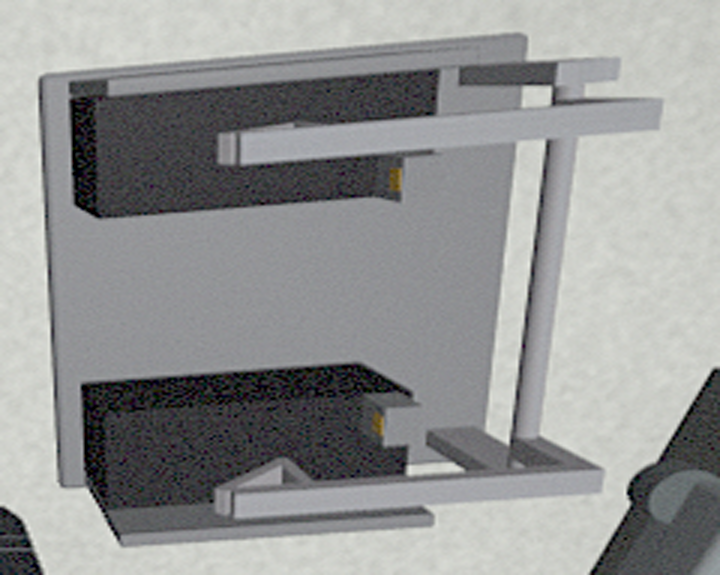

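Run:
```python
from h import *
np.set_printoptions(precision=4,suppress=True)
c=cam('wrist'); y=np.radians(17.6); ex=np.array([np.cos(y),np.sin(y),0]);ey=np.array([-np.sin(y),np.cos(y),0])
f=lambda p:np.array([370+p[0]/3,60+p[1]/2.5])
def s(n,p,z): X=atz(c,p,z);print(n,X@ex,X@ey)
s('railU inner front top x-75 y40',f([100,215]),.048);s('railU front top outer y85',f([98,95]),.048)
s('railL inner front top y-40',f([106,410]),.048)
s('hookU front',f([238,150]),.084);s('hookL front',f([235,503]),.084)
s('bar',f([548,260]),.052);s('base front',f([50,280]),.008);s('baseback far',f([492,400]),.008)
s('backstopU face top?',f([388,190]),.07)
s('railL back inner',f([362,365]),.008)
```

```text
railU inner front top x-75 y40 0.5500449151988533 0.02153322714280272
railU front top outer y85 0.5504840761782053 0.06614781585146134
railL inner front top y-40 0.5501938310022135 -0.05967160735537503
hookU front 0.5811958861960589 0.04564620990340757
hookL front 0.5824290562530523 -0.08713779744709381
bar 0.6926411919200106 -0.009067703310760695
base front 0.5397790025316028 -0.012116051510499106
baseback far 0.7071684508198058 -0.08503708997623824
backstopU face top? 0.6307952701846213 0.02587833591896557
railL back inner 0.6565027442320052 -0.06310484572762938
```

```bash
cat > dk.py <<'E'
from h import *
import sys
np.set_printoptions(precision=2,suppress=True)
X,Z=map(float,sys.argv[1:3])
y=np.radians(17.6); ex=np.array([np.cos(y),np.sin(y),0]);ey=np.array([-np.sin(y),np.cos(y),0])
p=ex*(.6255+X/1e3)+ey*(-.0187)+[0,0,Z/1e3]
o=bot.get_obs();print('dock',(o['ee_pos']@ex-.6255)*1e3,(o['ee_pos']@ey+.0187)*1e3,o['ee_pos'][2]*1e3,o['tcp_rot'],o['wrist_force']);print(*rows_to(p,tiltpose(ey,np.array([0,0,-1.])),o))
E
python3 dk.py -62 90
```

```text
dock -157.5791954145957 16.412610605089203 237.22210367120027 [-179.59   -0.27  102.01] [ 0.54 -0.43 -0.98]
[ -7.7   97.78 146.49] [-0.4  -0.29 -5.59]
```

```bash
python3 -m inch '[[[0,-3,40,30,-0.4,-0.3,-5.6],[0,-5,48,45,0,0,0],[0,0,10,45,0,0,0],[0,0,0,26,0,0,0],[0,0,0,0,0,0,0],[0,0,0,0,0,0,0]]]'; python3 dk.py -60 47
python3 - <<'E'
from h import *
np.set_printoptions(precision=1,suppress=True)
c=cam('wrist','w6');y=np.radians(17.6); ex=np.array([np.cos(y),np.sin(y),0]);ey=np.array([-np.sin(y),np.cos(y),0])
E
```

```text
time: 13.45
ee_pos: [0.5408, 0.1578, 0.0949]
tcp_rot: [179.9, 0.0, 107.7]
wrist_force: [-0.7, -0.1, -0.3]
opening: 0.0219
grasp_force: 80.0
dock -62.32052628981255 5.6226520543954015 94.89175773237588 [179.89   0.01 107.67] [-0.75 -0.07 -0.31]
[-5.62  2.22 47.9 ] [0.11 0.01 0.07]
```

View pics/w6.png

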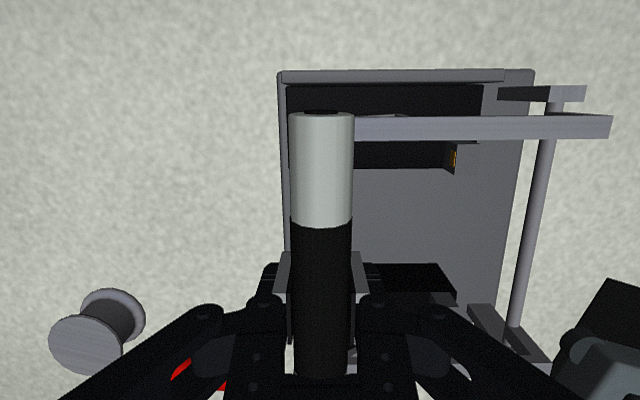

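Run:
```python
from h import *
np.set_printoptions(precision=4,suppress=True)
c=cam('wrist');y=np.radians(17.6); ex=np.array([np.cos(y),np.sin(y),0]);ey=np.array([-np.sin(y),np.cos(y),0])
A,B=atz(c,[514,325],.052),atz(c,[548,140],.052);print('bar',A@ex-.066,B@ex-.066,np.degrees(np.arctan2(*(B-A)[1::-1]))-90)
A,B=atz(c,[352,126],.084),atz(c,[608,127],.084);print('arm',A@ey-.066,B@ey-.066,np.degrees(np.arctan2(*(B-A)[1::-1])))
A,B=atz(c,[280,250],.008),atz(c,[281,85],.008);print('base',A@ex+.085,B@ex+.085,np.degrees(np.arctan2(*(B-A)[1::-1]))-90)
```

```text
bar 0.6237479790660483 0.6212030673038418 18.82490259944224
arm -0.013224474765534143 -0.013416857187274735 17.503037173697994
base 0.6193111062340545 0.6238442991594406 15.353725270319416
```

```bash
python3 -m inch '[[[0,-4,-2,20,0,0,0],[0,0,0,16,0,0,0],[0,0,0,8,0,0,0],[0,0,0,4,0,0,0],[0,0,0,0,0,0,0]]]'; python3 dk.py -60 43
```

```text
time: 14.18
ee_pos: [0.5396, 0.1537, 0.0455]
tcp_rot: [180.0, 0.0, 107.7]
wrist_force: [-0.3, -0.7, -2.7]
opening: 0.0218
grasp_force: 80.1
dock -64.72764291643041 2.0553981897623377 45.47182441122513 [179.98   0.01 107.72] [-0.33 -0.67 -2.73]
[-2.06  4.72  2.47] [0.02 0.01 0.12]
```

```bash
for i in 1 2 3; do python3 -m inch '[[[0,0,0,1,0,0,0],[0,0,0,0,0,0,0]]]' | grep -E 'pos|wrist'; done
```

```text
ee_pos: [0.5396, 0.1537, 0.0446]
wrist_force: [-0.5, 0.2, -1.0]
ee_pos: [0.5396, 0.1536, 0.0435]
wrist_force: [0.2, -1.1, -0.1]
ee_pos: [0.5396, 0.1537, 0.0429]
wrist_force: [-1.8, 0.4, 4.3]
```

```bash
python3 -m inch '[[[0,0,8,0,0,0,0],[0,0,8,0,0,0,0],[0,0,8,0,0,0,0],[0,0,8,0,0,0,0],[0,0,8,0,0,0,0],[0,0,8,0,0,0,0],[0,0,6,0,0,0,0],[0,0,0,0,0,0,0]]]'; python3 dk.py 0 43
```

```text
time: 15.92
ee_pos: [0.5915, 0.17, 0.0429]
tcp_rot: [180.0, 0.0, 107.7]
wrist_force: [-0.6, -0.5, 4.8]
opening: 0.0218
grasp_force: 80.8
dock -10.303228751285864 1.8984146329503113 42.888519329965405 [179.95   0.02 107.7 ] [-0.62 -0.52  4.82]
[-1.92 10.3  -0.1 ] [0.05 0.02 0.1 ]
```

Now creep up to the backstops, watching the force.

```bash
for i in 1 2 3 4; do python3 -m inch '[[[0,0,2,0,0,0,0],[0,0,1,0,0,0,0],[0,0,0,0,0,0,0]]]' | grep -E 'pos|wrist'; done
```

```text
ee_pos: [0.5937, 0.1707, 0.0429]
wrist_force: [-4.2, -1.6, 7.0]
ee_pos: [0.5965, 0.1716, 0.0429]
wrist_force: [-3.3, -0.6, 6.2]
ee_pos: [0.597, 0.1717, 0.0428]
wrist_force: [-17.5, -5.8, 14.5]
ee_pos: [0.5972, 0.1718, 0.0428]
wrist_force: [-31.9, -10.5, 23.8]
```

```bash
python3 -m inch '[[[0,0,-4,0,0,0,0],[0,0,-1,0,0,0,0],[0,0,0,0,0,0,0]]]' | grep -E 'pos|wrist'
python3 - <<'E'
from h import *
cam('wrist','w7'); cam('scene','s7')
a=cv2.imread('pics/s7.png')[135:235,320:420]; b=cv2.imread('pics/w7.png')
cv2.imwrite('pics/c.png',cv2.hconcat([cv2.resize(b,(480,300)),cv2.resize(a,(300,300),interpolation=2)]))
E
```

```text
ee_pos: [0.597, 0.1717, 0.0428]
wrist_force: [-5.8, -2.4, 7.7]
```

View pics/c.png

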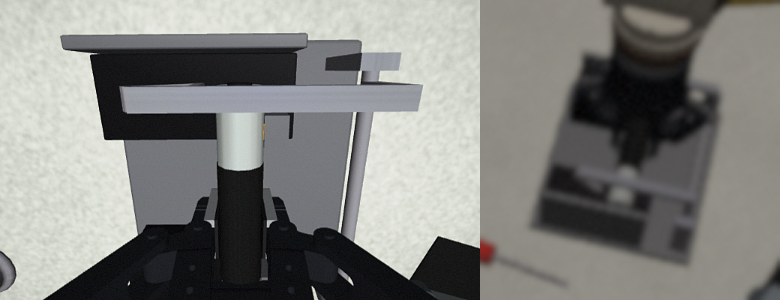

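The torch sits against the backstops, at about (240,130) px in the left view. The catch arm lies over it at about (270,97), level and down. I'll release it now.

```bash
python3 -m inch '[[[50,0,0,0,0,0,0],[50,0,0,0,0,0,0],[50,0,0,0,0,0,0],[50,0,0,0,0,0,0],[50,0,0,-10,0,0,0],[50,0,0,-20,0,0,0],[50,0,0,-35,0,0,0],[50,0,0,-50,0,0,0]]]'; python3 -m inch '[[[50,0,-40,-40,0,0,0],[50,0,-50,-20,0,0,0],[50,0,-50,0,0,0,0],[50,0,0,0,0,0,0],[50,0,0,0,0,0,0]]]'
python3 - <<'E'
from h import *
np.set_printoptions(precision=4,suppress=True)
c=cam('wrist','w8')
y=np.radians(17.6); ex=np.array([np.cos(y),np.sin(y),0]);ey=np.array([-np.sin(y),np.cos(y),0])
for k in finder.outline_of('wrist','torch_center')[:2]:
    A,B,_=axis_px(k['pixels']);A,B=atz(c,A,.06),atz(c,B,.06);print(k['conf'],A@ex-.6205,A@ey+.0175,B@ex-.6205,B@ey+.0175)
E
```

```text
time: 18.9
ee_pos: [0.5971, 0.172, 0.1591]
tcp_rot: [-180.0, 0.0, 107.7]
wrist_force: [0.5, -0.2, -0.4]
opening: 0.0431
grasp_force: 0.0
time: 19.52
ee_pos: [0.4647, 0.1297, 0.2188]
tcp_rot: [179.8, 0.0, 107.7]
wrist_force: [1.2, -0.1, 0.3]
opening: 0.0425
grasp_force: 0.0
0.69 0.001053473384518444 0.064425757375313 0.0016138971319453743 -0.06807107783662537
0.45 -0.3385172905857698 -0.15425792643770714 -0.3568866050279232 -0.1669476251015607
```

View pics/w8.png

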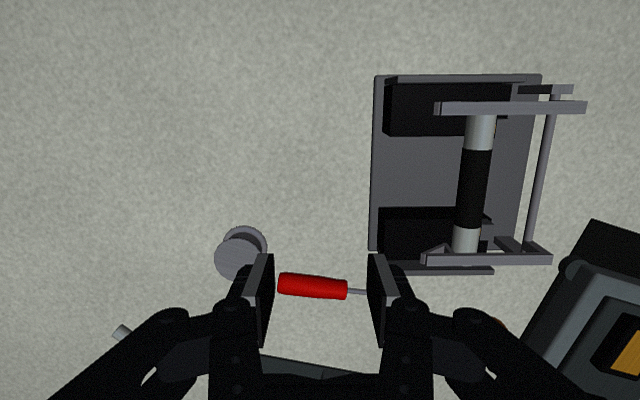

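The torch lies home at about (475,180) px, parallel to the pivot bar. The catch arms are down over it at rows 107 and 258, and the gripper is clear of it.

```bash
python3 -c "
from workcell import bot
print(bot.job_done())"
```

```text
the job is handed in; nothing more can be done
None
```

The torch is fully home in the dock with the catch down in front of it, as seen in the last wrist picture; I let go of it, backed the gripper clear and handed the job in at about 20 s, but no verdict came back.

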